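# Weigh the die plunger from behind the bottles

### The arm

A 6-joint arm with a two-finger parallel gripper is mounted at the origin on the work surface; the furniture and walls round the work are solid. World frame = base frame: x ahead of the robot, y to its left, z up, the work surface at z = 0. Lengths are in m, angles in rad, forces in N, time in s.
With the tool pointing down it reaches from about 0.25 to 0.775 m from the base axis. Payload 4 kg.
Tool frame: the origin (TCP) lies at the very end of the fingers, on their centre line; the grasp point (between the pads) lies 19 mm behind it; z points along the fingers, y is the line along which they close (so a half turn about z gives the same grasp; the last joint's range is limited). The gripper opens to 94 mm and grips with 3 to 60 N. Pads are 16 mm wide; open, the fingers measure 119 mm over their backs; the gripper's body (75 mm by 177 mm) begins 78 mm behind the grasp point.
Start: joints at [-1.422, 0.087, 1.371, -0, 1.684, -0.103], TCP at [0.137, -0.533, 0.206] pointing down, gripper open.
Joint ranges: [-3.1, 3.1], [-0.76, 2.03], [0.27, 2.55], [-1.08, 4.22], [0.17, 2.65], [-2.57, 2.57]. Speed limits (rad/s): [2.79, 2.79, 3.14, 3.14, 3.14, 3.14].

### API

Orientations are given as a rotation vector (axis times angle).
In Python, from rig import r, vision gives the robot as it stands.
- The arm moves only by the tool arm_command, never from a script. Its argument "series" is a list that holds one entry, the list of rows, each a list of 7 numbers: the shift along the tool's x, y, z in units of 0.02 m (1.0 is 0.02 m), then the turn, a rotation vector about the tool's x, y, z in units of 4 degrees (1.0 is 4 degrees), then the opening, from -1 (shut) to 1 (fully open). In form: [[[dx, dy, dz, ax, ay, az, fingers], ...]]. A call has 1 to 20 rows; each row shifts and turns the commanded pose from where the row before left it, along the tool's axes as they then stand; what a row does not reach is not made up. A row lasts 1/12 s, in which the tool goes at most 41.7 mm and 7.16 degrees, less where a joint would pass 70% of its speed; a pose out of reach is approached as far as the arm can. A call with a number of a shift or a turn outside -1 to 1 is refused whole. A call with a gripper value outside its range is refused whole. The fingers move at their own pace and stop on an object; the grip force is fixed at half the most. Time passes only in rows, so rows that do not move let the fingers close. It gives the time, the measured TCP pose, the force, the opening and the grip force at its end, in the units of the state.
- r.read_state(): the state, without advancing time (a new reading comes with each control period).
- vision.grab_frame(name): name is "scene" or "top"; returns a dict with "img" (384x512x3 uint8, blue, green, red), "intrinsics" (3x3 intrinsics, pixels), "view" (4x4, takes a point from world to camera coordinates). Camera axes: x right, y up, looking along -z (the intrinsics and any distortion apply to the point x, -y, -z); pixel columns grow to the right and rows downward; lengths in m; the calibration is good to about 2 mm. A picture is of the moment at which its call begins. There is no depth.
- r.finish_job(): hands the job in; it is judged then, once.
The state is a dict: "clock": time; "joint_positions": joint angles; "qd": joint speeds; "tau": joint torques, N m; "tcp_pos": TCP position; "tool_rot": TCP orientation; "wrist_force": force on the tool from outside, world axes, zero at the start; "moment": the same for the moment, N m; "width": finger opening in m; "gripper_force": force on a finger pad.
Only numpy, scipy, OpenCV 4.12 (cv2) and the standard library are available. Lean on these libraries where they do the work, as an engineer would, in place of code of your own. Each camera call takes 0.05 s, during which the arm holds its last target. There are 200 camera calls.

### The job

Three bottles crowd round the pellet-die sleeve on the round storage plate. Stand all three upright in the shallow steel tray to make room, then draw the plunger straight up out of the sleeve and stand it upright on the middle of the balance pan, and after that put every bottle back upright on the very place on the plate where it stood at the start. Tip nothing over, and leave the glass slide on the bench alone.

Things in the scene. Friction and masses are not known exactly. Their poses are not given: they have to be found in the camera images.
- narrow_bottle: Round amber glass bottle with a white paper label and a narrow neck, 56 mm diameter, 150 mm high, about 0.18 kg, loose, upright. Origin: centre of its underside, z up. Grip it by its black round cap, 30 mm diameter, 122 to 150 mm above the origin (neck under it 25 mm). At the start it stands on one of the plate's three places.
- wide_jar: Round white plastic jar with a wide ribbed lid, 56 mm diameter, 145 mm high, about 0.18 kg, loose, upright. Origin: centre of its underside, z up. Grip it by its white lid, 52 mm diameter (54 over the ribs), 115 to 145 mm above the origin (neck under it 48 mm; the 56 mm body ends at 106 mm). At the start it stands on one of the plate's three places.
- square_bottle: Grey plastic bottle with a square body, 46 x 46 mm, and a round black cap, 148 mm high, about 0.18 kg, loose, upright. Origin: centre of its underside, z up, x and y square to its sides. Grip it by its cap, 34 mm diameter, 118 to 148 mm above the origin (shoulder ends at 112 mm, neck 27 mm). At the start it stands on one of the plate's three places.
- plunger: Bright steel plunger with a round head, 58 mm long, about 0.2 kg, loose, standing upright in the sleeve. Origin: centre of its foot, z up along its axis. Shank 24 mm diameter from 0 to 30 mm, head 32 mm diameter from 31 to 58 mm above the origin (grip here). At the start the foot rests on the plate inside the sleeve, and the head stands from 5 to 32 mm above the sleeve's mouth.
- sleeve_mouth (a point): Centre of the upper rim of the dark steel die sleeve, 34 mm above the bench; z up along the bore. The sleeve has a 26 mm bore (1 mm clearance all round the shank), 26 mm deep, 38 mm outside diameter (44 mm at its foot), and is fixed in the middle of the plate.
- plate: Round aluminium plate, 180 mm diameter, 8 mm thick, fixed, turned to any yaw, the sleeve in its middle. Origin: centre of its underside on the bench; the bottles stand on its top, 8 mm higher, on three dark round 62 mm markings, in its own frame at (-56, 0), (28, 48.5) and (28, -48.5) mm (each bottle within 3 mm of one).
- tray: Shallow steel tray, 92 mm (its x) by 248 mm (its y), 12 mm high, walls and floor 4 mm thick, fixed to the bench. Origin: centre of its underside on the bench, z up. It takes the three bottles in a row along its y, for instance at y = -78, 0 and 78 mm.
- pan (a point): Centre of the upper face of the balance's round steel weighing pan, 100 mm diameter, 50 mm above the bench, z up. The balance is a white box 150 x 150 mm and 39 mm high below the pan, fixed to the bench; its pan does not give.
- slide: Clear glass microscope slide in its mount, 75 x 25 x 9 mm, loose, lying on the bench between the plate and the balance. Origin: centre of its underside. To be left where it is.

How it is judged:
By the outcome, as a careful person would: the job done as asked, in the order asked, and still so for the second after the job is handed in, with the robot touching nothing.
It also fails if it takes over 144 s, if anything falls off the work surface, if the arm or the gripper's body presses on something with over 40 N, if the wrist force passes 120 N, or if a joint passes its speed limit or range.

## Working session

There is one attempt and no reset: what is moved stays moved. The work goes in short steps, Python scripts to look and compute and a tool call to move; the robot and the scene stay as the last step left them, time stands still between calls to the robot, and variables do not carry over. Pictures are saved under pics/ and viewed, at most 14 in all, crops included, and the job is handed in when it is done.

Besides the shell and the picture viewer there is one more tool, called after "Request:" as name([rows], argument=value, ...), one row to a line, values as JSON. arm_command: Moves the arm, as the interface text tells. Its arguments: {"type":"object","properties":{"series":{"type":"array"}},"required":["series"]}

```bash
mkdir -p pics; python3 - <<'E'
from rig import r, vision
import cv2,numpy as np
print(r.read_state())
for n in("scene","top"):
    f=vision.grab_frame(n);cv2.imwrite(f"pics/{n}0.png",f["img"]);print(n,f["intrinsics"],np.array(f["view"]).round(4).tolist(),f.keys())
E
```

```text
{'clock': 0.0, 'joint_positions': array([-1.42209844e+00,  8.79226215e-02,  1.37223571e+00, -3.59108123e-07,
        1.68361114e+00, -1.03126938e-01]), 'qd': array([-0.00029565,  0.0008922 ,  0.00050301,  0.00093194,  0.00039623,
        0.0001263 ]), 'tau': array([-9.33604970e-04, -3.40172160e+01, -3.02433586e+01,  7.15111778e-02,
        3.29176162e-02, -1.74302700e-04]), 'tcp_pos': array([ 0.13694337, -0.53210952,  0.2043313 ]), 'tool_rot': array([-3.11456323e+00, -3.94247772e-01,  7.84105050e-05]), 'wrist_force': array([-0.83946327,  0.42759382,  0.4822351 ]), 'moment': array([ 0.04809525,  0.02457043, -0.0378889 ]), 'gripper_force': 0.0, 'width': 0.0941698330733295}
scene [[497.36765494   0.         257.5487863 ]
 [  0.         497.36765494 190.5954808 ]
 [  0.           0.           1.        ]] [[0.3033, 0.9526, 0.0219, -0.1436], [-0.4095, 0.1096, 0.9057, 0.1484], [0.8604, -0.2837, 0.4233, -1.3784], [0.0, 0.0, 0.0, 1.0]] dict_keys(['img', 'intrinsics', 'view'])
top [[383.87743362   0.         252.90082866]
 [  0.         383.87743362 192.2484517 ]
 [  0.           0.           1.        ]] [[0.0235, -0.9994, -0.0273, -0.0384], [0.982, 0.0179, 0.1879, -0.5064], [-0.1873, -0.0313, 0.9818, -0.8214], [0.0, 0.0, 0.0, 1.0]] dict_keys(['img', 'intrinsics', 'view'])
```

View pics/top0.png

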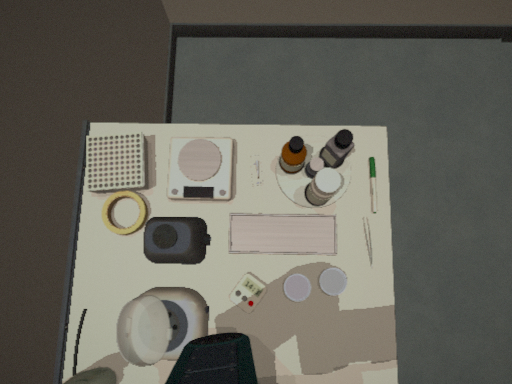

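View pics/scene0.png

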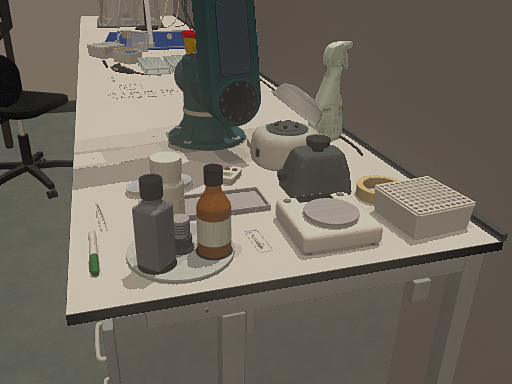

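The top view shows the plate at about (314,172), the amber bottle cap at (296,144), the jar lid at (327,180), the square cap at (344,138), the tray around (283,234) and the pan at (200,160). Next I'll enlarge the crops.

```bash
cat > h.py <<'E'
import cv2,numpy as np
from rig import r, vision
def uv(f,p):
    V=np.array(f["view"]);c=np.atleast_2d(p)@V[:3,:3].T+V[:3,3]
    q=(c*[1,-1,-1])@np.array(f["intrinsics"]).T
    return q[:,:2]/q[:,2:]
def ray(f,u,v,z):
    V=np.array(f["view"]);R=V[:3,:3];o=-R.T@V[:3,3]
    d=R.T@(np.linalg.inv(f["intrinsics"])@[u,v,1]*[1,-1,-1])
    return (o+d*(z-o[2])/d[2])[:2]
def crop(f,x0,y0,x1,y1,k,name):
    cv2.imwrite(name,cv2.resize(f["img"][y0:y1,x0:x1],None,fx=k,fy=k,interpolation=cv2.INTER_CUBIC))
E
python3 - <<'E'
from h import *
f=vision.grab_frame("top");crop(f,220,115,365,265,4,"pics/t1.png");crop(f,160,130,240,205,6,"pics/t2.png")
g=vision.grab_frame("scene");crop(g,115,145,275,285,4,"pics/s1.png")
E
```

```text
(no output)
```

View pics/t1.png

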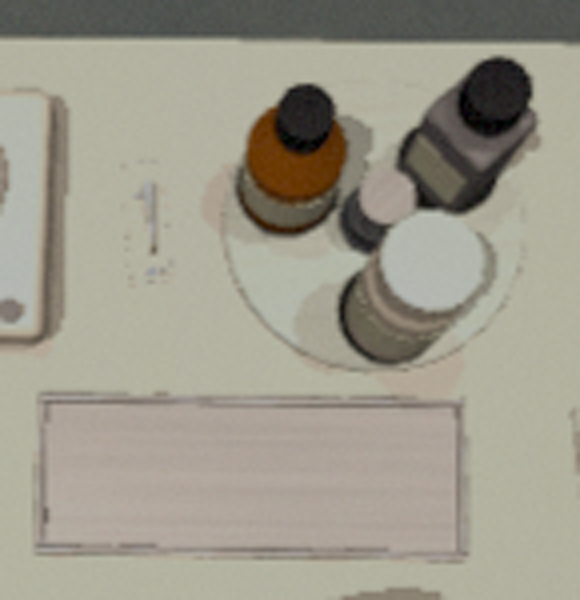

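View pics/t2.png

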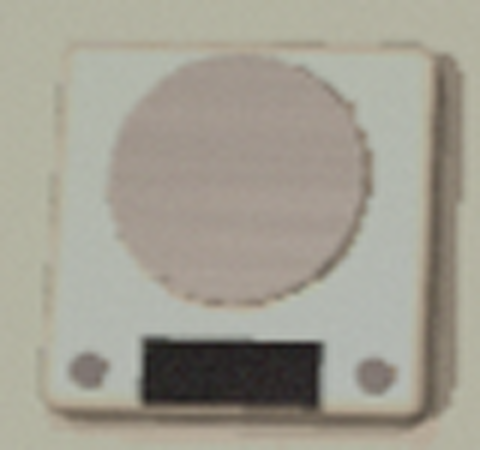

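View pics/s1.png

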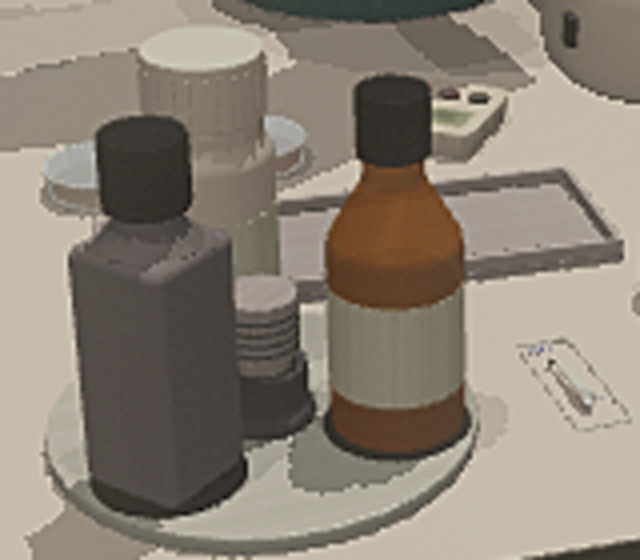

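The crops show these cap-top centres in t1: narrow (306,113), jar (433,260), square (497,92), plunger (388,195). The pan is at (238,180) in t2. I'll triangulate and overlay the results to check.

```bash
cat > m.py <<'E'
from h import *
f=vision.grab_frame("top");g=vision.grab_frame("scene")
T=lambda c,x0=220,y0=115,k=4:(x0+(c[0]+.5)/k-.5,y0+(c[1]+.5)/k-.5)
S=lambda c:T(c,115,145)
for n,a,b,z in[("narrow",(306,113),(394,92),.158),("jar",(433,260),(203,48),.153),("square",(497,92),(142,134),.156),("plunger",(388,195),(266,292),.066)]:
    print(n,ray(f,*T(a),z).round(4),ray(g,*S(b),z).round(4))
print("pan",ray(f,*T((238,180),160,130,6),.05).round(4), "slide",ray(f,*T((150,220)),.009).round(4))
tc=[ray(f,*T(c),.012) for c in[(40,395),(465,400),(467,558),(36,553)]]
print("tray",np.round(tc,4).tolist(),np.mean(tc,0).round(4))
print("plate edge",[ray(f,*T(c),.008).round(4).tolist() for c in[(222,230),(385,371),(525,235),(255,310),(490,310)]])
E
cat > ov.py <<'E'
from m import *
import sys
def circ(im,fr,c,z,rad,k,x0,y0,col=(0,0,255)):
    a=np.linspace(0,6.3,60);p=np.c_[c[0]+rad*np.cos(a),c[1]+rad*np.sin(a),0*a+z]
    q=((uv(fr,p)-[x0,y0]+.5)*k-.5).round().astype(int)
    cv2.polylines(im,[q],False,col,1)
E
python3 m.py
```

```text
narrow [ 0.5888 -0.116 ] [ 0.5946 -0.1142]
jar [ 0.5152 -0.1794] [ 0.5169 -0.1767]
square [ 0.6019 -0.2121] [ 0.606  -0.2115]
plunger [ 0.5719 -0.1694] [ 0.5721 -0.1639]
pan [0.5809 0.0975] slide [ 0.5697 -0.0354]
tray [[0.4626, 0.0266], [0.4646, -0.2202], [0.3741, -0.2198], [0.3714, 0.0257]] [ 0.4181 -0.097 ]
plate edge [[0.5645, -0.0785], [0.4813, -0.1748], [0.5644, -0.2581], [0.5162, -0.0985], [0.5187, -0.2365]]
```

Request:
arm_command([
  [[0,0,-0.4,0,0,-1,0.6],[0,0,-0.4,0,0,-1,0.6],[0,0,-0.4,0,0,-1,0.6],[0,0,-0.4,0,0,-1,0.6],[0,0,-0.4,0,0,-1,0.6],[0,0,-0.4,0,0,-1,0.6],[0,0,-0.4,0,0,-1,0.6],[0,0,-0.4,0,0,-1,0.6],[0,0,-0.4,0,0,-1,0.6],[0,0,-0.4,0,0,-1,0.6],[0,0,0,0,0,-1,0.6],[0,0,0,0,0,-1,0.6],[0,0,0,0,0,-1,0.6],[0,0,0,0,0,-1,0.6],[0,0,0,0,0,-1,0.6],[0,0,0,0,0,-1,0.6],[0,0,0,0,0,-1,0.6],[0,0,0,0,0,-1,0.6],[0,0,0,0,0,-0.89,0.6]],
])

```text
clock: 1.88
tcp_pos: [0.137, -0.5326, 0.2854]
tool_rot: [-2.218, -2.225, -0.0]
wrist_force: [0.8, 0.7, -0.5]
width: 0.0751
gripper_force: 0.0
```

```bash
cat >> ov.py <<'E'
N=(.592,-.115);J=(.516,-.178);Q=(.604,-.212);P=(.572,-.167)
if __name__=="__main__":
    ims=[]
    for fr,x0,y0,x1,y1 in((f,245,118,365,218),(g,115,145,265,285)):
        k=4 if fr is g else 5
        im=cv2.resize(fr["img"][y0:y1,x0:x1],None,fx=k,fy=k,interpolation=cv2.INTER_CUBIC)
        for c,z,rad in((N,.158,.015),(N,.130,.015),(N,.008,.028),(J,.153,.026),(J,.008,.028),(Q,.156,.017),(Q,.126,.017),(P,.066,.016),(P,.008,.09)):
            circ(im,fr,c,z,rad,k,x0,y0)
        cv2.imwrite(f"pics/ov{len(ims)}{sys.argv[1]}.png",im);ims.append(im)
E
python3 ov.py a
```

```text
narrow [ 0.5888 -0.116 ] [ 0.5946 -0.1142]
jar [ 0.5152 -0.1794] [ 0.5169 -0.1767]
square [ 0.6019 -0.2121] [ 0.606  -0.2115]
plunger [ 0.5719 -0.1694] [ 0.5721 -0.1639]
pan [0.5809 0.0975] slide [ 0.5697 -0.0354]
tray [[0.4626, 0.0266], [0.4646, -0.2202], [0.3741, -0.2198], [0.3714, 0.0257]] [ 0.4181 -0.097 ]
plate edge [[0.5645, -0.0785], [0.4813, -0.1748], [0.5644, -0.2581], [0.5162, -0.0985], [0.5187, -0.2365]]
```

View pics/ov0a.png

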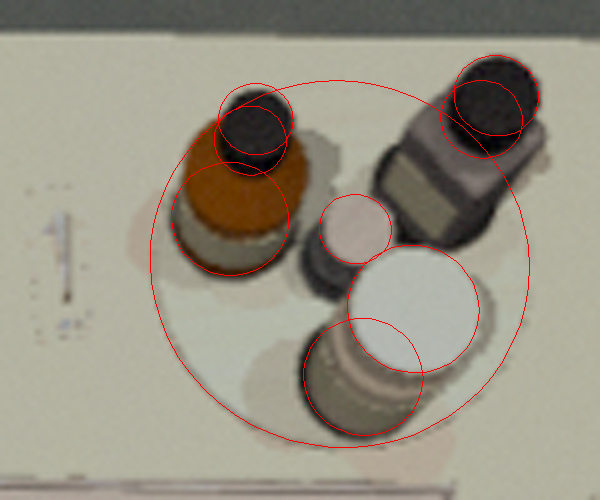

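View pics/ov1a.png

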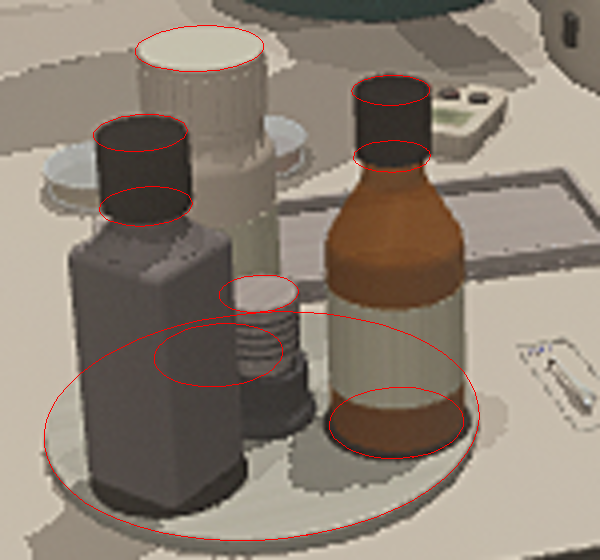

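Both overlays fit the jar, the square bottle and the plunger well. The narrow bottle's circle is about 2 mm too far in +x in the top view, so I'll use x of about 0.590.

Request:
arm_command([
  [[0.4,0.4,0,0,0,0,0.6],[0.8,0.9,0,0,0,0,0.6],[0.96,1,0,0,0,0,0.6],[0.96,1,0,0,0,0,0.6],[0.96,1,0,0,0,0,0.6],[0.96,1,0,0,0,0,0.6],[0.96,1,0,0,0,0,0.6],[0.96,1,0,0,0,0,0.6],[0.96,1,0,0,0,0,0.6],[0.96,1,0,0,0,0,0.6],[0.96,1,0,0,0,0,0.6],[0.96,1,0,0,0,0,0.6],[0.96,1,0,0,0,0,0.6],[0.96,1,0,0,0,0,0.6],[0.96,1,0,0,0,0,0.6],[0.96,1,0,0,0,0,0.6],[0.96,1,0,0,0,0,0.6],[0.96,1,0,0,0,0,0.6],[0.96,1,0,0,0,0,0.6],[0.96,1,0,0,0,0,0.6]],
])

```text
clock: 3.65
tcp_pos: [0.5238, -0.1611, 0.2856]
tool_rot: [2.223, 2.22, 0.0]
wrist_force: [-0.4, -0.0, -1.5]
width: 0.0751
gripper_force: 0.0
```

Request:
arm_command([
  [[0.96,1,0,0,0,0,0.6],[0.96,1,0,0,0,0,0.6],[0.4,0.8,0,0,0,0,0.6],[0.1,0.55,0,0,0,0,0.6],[0,0,0.5,0,0,0,0.6],[0,0,1,0,0,0,0.6],[0,0,1,0,0,0,0.6],[0,0,0.5,0,0,0,0.6],[0,0,0,0,0,0,0.6],[0,0,0,0,0,0,0.6]],
])

```text
clock: 4.48
tcp_pos: [0.5893, -0.1147, 0.225]
tool_rot: [-2.222, -2.219, 0.001]
wrist_force: [0.5, -0.6, 0.0]
width: 0.0751
gripper_force: 0.0
```

Request:
arm_command([
  [[0,0,0.7,0,0,0,0.6],[0,0,0.9,0,0,0,0.6],[0,0,0.9,0,0,0,0.6],[0,0,0.9,0,0,0,0.6],[0,0,0.8,0,0,0,0.6],[0,0,0.5,0,0,0,0.6],[0,0,0.3,0,0,0,0.6],[0,0,0,0,0,0,0.6],[0,0,0,0,0,0,0],[0,0,0,0,0,0,-0.2],[0,0,0,0,0,0,-0.3],[0,0,0,0,0,0,-0.4],[0,0,0,0,0,0,-1],[0,0,0,0,0,0,-1],[0,0,0,0,0,0,-1],[0,0,0,0,0,0,-1],[0,0,0,0,0,0,-1],[0,0,0,0,0,0,-1]],
])

```text
clock: 5.98
tcp_pos: [0.5902, -0.1148, 0.1256]
tool_rot: [2.221, 2.221, 0.0]
wrist_force: [0.4, -0.2, 0.6]
width: 0.0293
gripper_force: 30.0
```

Request:
arm_command([
  [[0,0,-0.3,0,0,0,-1],[0,0,-0.7,0,0,0,-1],[0,0,-1,0,0,0,-1],[0,0,-1,0,0,0,-1],[0,0,-1,0,0,0,-1],[0,0,-0.7,0,0,0,-1],[0,-0.2,-0.3,0,0,0,-1],[0.2,-0.4,0,0,0,0,-1],[0.4,-0.7,0,0,0,0,-1],[0.5,-0.9,0,0,0,0,-1],[0.5,-0.9,0,0,0,0,-1],[0.5,-0.9,0,0,0,0,-1],[0.5,-0.9,0,0,0,0,-1],[0.5,-0.9,0,0,0,0,-1],[0.5,-0.8,0,0,0,0,-1],[0.4,-0.7,0,0,0,0,-1],[0.4,-0.6,0,0,0,0,-1],[0.3,-0.4,0,0,0,0,-1],[0.1,-0.2,0,0,0,0,-1],[0,-0.1,0,0,0,0,-1]],
])

```text
clock: 7.65
tcp_pos: [0.4172, -0.0183, 0.2248]
tool_rot: [-2.22, -2.222, 0.001]
wrist_force: [-0.3, 0.0, -1.3]
width: 0.0295
gripper_force: 30.0
```

Request:
arm_command([
  [[0,0,0,0,0,0,-1],[0,0,0.4,0,0,0,-1],[0,0,0.8,0,0,0,-1],[0,0,1,0,0,0,-1],[0,0,1,0,0,0,-1],[0,0,0.7,0,0,0,-1],[0,0,0.4,0,0,0,-1],[0,0,0.3,0,0,0,-1],[0,0,0.2,0,0,0,-1],[0,0,0.1,0,0,0,-1],[0,0,0.1,0,0,0,-1],[0,0,0.05,0,0,0,-1],[0,0,0.05,0,0,0,-1],[0,0,0,0,0,0,-1],[0,0,0,0,0,0,-1]],
])

```text
clock: 8.9
tcp_pos: [0.4183, -0.0188, 0.1238]
tool_rot: [2.221, 2.221, 0.001]
wrist_force: [-0.7, -0.1, -1.7]
width: 0.0295
gripper_force: 30.0
```

Request:
arm_command([
  [[0,0,0.05,0,0,0,-1],[0,0,0.04,0,0,0,-1],[0,0,0,0,0,0,-1],[0,0,0,0,0,0,-1]],
])

```text
clock: 9.23
tcp_pos: [0.4181, -0.0187, 0.1216]
tool_rot: [2.222, 2.221, -0.0]
wrist_force: [-1.1, 0.3, -1.0]
width: 0.0291
gripper_force: 30.0
```

Request:
arm_command([
  [[0,0,0,0,0,0,-0.3],[0,0,0,0,0,0,-0.1],[0,0,0,0,0,0,0.3],[0,0,0,0,0,0,0.6],[0,0,0,0,0,0,0.6],[0,0,-0.4,0,0,0,0.6],[0,0,-0.9,0,0,0,0.6],[0,0,-1,0,0,0,0.6],[0,0,-1,0,0,0,0.6],[0,0,-0.7,0,0,0,0.6],[-0.3,0.2,0,0,0,0,0.6],[-0.6,0.4,0,0,0,0,0.6],[-0.9,0.6,0,0,0,0,0.6],[-1,0.6,0,0,0,0,0.6],[-1,0.6,0,0,0,0,0.6],[-1,0.6,0,0,0,0,0.6],[-1,0.6,0,0,0,0,0.6],[-1,0.6,0,0,0,0,0.6],[-0.8,0.5,0,0,0,0,0.6],[-0.35,0.2,0,0,0,0,0.6]],
])

```text
clock: 10.9
tcp_pos: [0.5163, -0.1807, 0.1989]
tool_rot: [-2.223, -2.216, 0.003]
wrist_force: [-0.0, -0.4, -0.8]
width: 0.0753
gripper_force: 0.0
```

Request:
arm_command([
  [[0,0,0,0,0,0,0.6],[0,0,0,0,0,0,0.6]],
])

```text
clock: 11.07
tcp_pos: [0.5155, -0.1779, 0.2003]
tool_rot: [-2.221, -2.218, 0.001]
wrist_force: [-0.0, 0.7, -0.5]
width: 0.0752
gripper_force: 0.0
```

```bash
python3 - <<'E'
from h import *
s=vision.grab_frame("scene");t=vision.grab_frame("top")
cv2.imwrite("pics/c1.png",np.hstack([cv2.resize(s["img"][100:300,80:300],None,fx=1.8,fy=1.8),cv2.resize(t["img"][115:315,210:410],None,fx=1.8,fy=1.8)]))
E
```

```text
(no output)
```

View pics/c1.png

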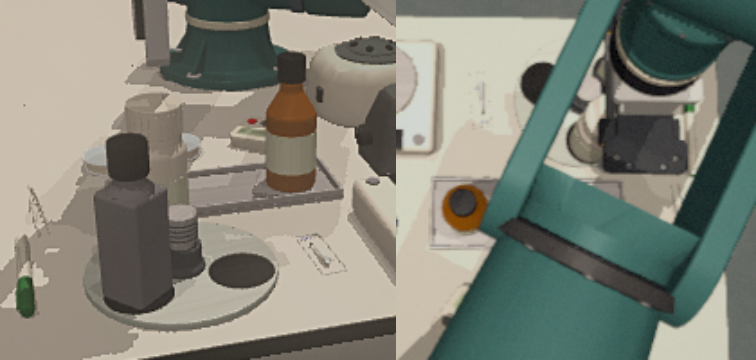

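The narrow bottle stands upright in the tray, at (290,130) in the left half. Its empty marking is visible at (242,270). Next is the jar.

Request:
arm_command([
  [[0,0,0.4,0,0,0,0.6],[0,0,0.8,0,0,0,0.6],[0,0,0.9,0,0,0,0.6],[0,0,0.9,0,0,0,0.6],[0,0,0.6,0,0,0,0.6],[0,0,0.3,0,0,0,0.6],[0,0,0.15,0,0,0,0.6],[0,0,0,0,0,0,0.6],[0,0,0,0,0,0,0.4],[0,0,0,0,0,0,0.2],[0,0,0,0,0,0,0.1],[0,0,0,0,0,0,-1],[0,0,0,0,0,0,-1],[0,0,0,0,0,0,-1],[0,0,0,0,0,0,-1]],
])

```text
clock: 12.42
tcp_pos: [0.5165, -0.178, 0.1215]
tool_rot: [2.221, 2.22, 0.001]
wrist_force: [-0.8, 0.1, 3.1]
width: 0.0516
gripper_force: 30.0
```

Request:
arm_command([
  [[0,0,-0.3,0,0,0,-1],[0,0,-0.7,0,0,0,-1],[0,0,-1,0,0,0,-1],[0,0,-1,0,0,0,-1],[0,0,-1,0,0,0,-1],[0,0,-0.7,0,0,0,-1],[0,0,-0.3,0,0,0,-1],[0.2,-0.2,0,0,0,0,-1],[0.4,-0.5,0,0,0,0,-1],[0.6,-0.7,0,0,0,0,-1],[0.6,-0.8,0,0,0,0,-1],[0.6,-0.8,0,0,0,0,-1],[0.6,-0.7,0,0,0,0,-1],[0.55,-0.6,0,0,0,0,-1],[0.3,-0.4,0,0,0,0,-1],[0.2,-0.2,0,0,0,0,-1],[0,0,0,0,0,0,-1],[0,0,0,0,0,0,-1]],
])

```text
clock: 13.92
tcp_pos: [0.4182, -0.0968, 0.2202]
tool_rot: [2.222, 2.221, -0.0]
wrist_force: [-0.2, -0.1, -2.9]
width: 0.0513
gripper_force: 30.0
```

Request:
arm_command([
  [[0,0,0,0,0,0,-1],[0,0,0.4,0,0,0,-1],[0,0,0.8,0,0,0,-1],[0,0,1,0,0,0,-1],[0,0,1,0,0,0,-1],[0,0,0.7,0,0,0,-1],[0,0,0.4,0,0,0,-1],[0,0,0.3,0,0,0,-1],[0,0,0.2,0,0,0,-1],[0,0,0.1,0,0,0,-1],[0,0,0.1,0,0,0,-1],[0,0,0.1,0,0,0,-1],[0,0,0,0,0,0,-1],[0,0,0,0,0,0,-1],[0,0,0,0,0,0,-1]],
])

```text
clock: 15.17
tcp_pos: [0.4184, -0.0968, 0.1191]
tool_rot: [2.221, 2.221, 0.0]
wrist_force: [-0.0, 0.7, -2.4]
width: 0.0519
gripper_force: 30.0
```

Request:
arm_command([
  [[0,0,0.05,0,0,0,-1],[0,0,0.03,0,0,0,-1],[0,0,0,0,0,0,-1],[0,0,0,0,0,0,-1]],
])

```text
clock: 15.5
tcp_pos: [0.4184, -0.0968, 0.1175]
tool_rot: [2.221, 2.221, 0.0]
wrist_force: [-2.1, 0.5, -0.2]
width: 0.0513
gripper_force: 30.0
```

Request:
arm_command([
  [[0,0,0,0,0,0,0.2],[0,0,0,0,0,0,0.4],[0,0,0,0,0,0,0.6],[0,0,0,0,0,0,0.6],[0,0,-0.4,0,0,0,0.6],[0,0,-0.9,0,0,0,0.6],[0,0,-1,0,0,0,0.6],[0,0,-1,0,0,0,0.6],[0,0,-0.7,0,0,0,0.6],[-0.2,0.3,0,0,0,0,0.6],[-0.4,0.6,0,0,0,0,0.6],[-0.6,0.9,0,0,0,0,0.6],[-0.6,1,0,0,0,0,0.6],[-0.6,1,0,0,0,0,0.6],[-0.6,1,0,0,0,0,0.6],[-0.6,1,0,0,0,0,0.6],[-0.6,1,0,0,0,0,0.6],[-0.6,1,0,0,0,0,0.6],[-0.55,0.8,0,0,0,0,0.6],[-0.3,0.5,0,0,0,0,0.6]],
])

```text
clock: 17.17
tcp_pos: [0.6014, -0.2112, 0.1949]
tool_rot: [-2.221, -2.219, 0.002]
wrist_force: [-0.2, -0.8, -0.6]
width: 0.0753
gripper_force: 0.0
```

Request:
arm_command([
  [[-0.1,0.15,0,0,0,0,0.4],[0,0,0,0,0,0,0.4],[0,0,0,0,0,0,0.4],[0,0,0,0,0,0,0.4]],
])

```text
clock: 17.5
tcp_pos: [0.6026, -0.2113, 0.197]
tool_rot: [-2.221, -2.221, 0.0]
wrist_force: [-1.1, -0.4, 0.6]
width: 0.0657
gripper_force: 0.0
```

Descend 73 mm to about 0.124 and grip.

Request:
arm_command([
  [[0,0,0.4,0,0,0,0.4],[0,0,0.8,0,0,0,0.4],[0,0,0.9,0,0,0,0.4],[0,0,0.8,0,0,0,0.4],[0,0,0.5,0,0,0,0.4],[0,0,0.2,0,0,0,0.4],[0,0,0.05,0,0,0,0.4],[0,0,0,0,0,0,0.4],[0,0,0,0,0,0,0.1],[0,0,0,0,0,0,-0.2],[0,0,0,0,0,0,-0.3],[0,0,0,0,0,0,-1],[0,0,0,0,0,0,-1],[0,0,0,0,0,0,-1],[0,0,0,0,0,0,-1]],
])

```text
clock: 18.75
tcp_pos: [0.6034, -0.2119, 0.1245]
tool_rot: [2.221, 2.221, 0.001]
wrist_force: [0.5, 0.0, 1.1]
width: 0.0331
gripper_force: 30.0
```

Request:
arm_command([
  [[0,0,-0.3,0,0,0,-1],[0,0,-0.7,0,0,0,-1],[0,0,-1,0,0,0,-1],[0,0,-1,0,0,0,-1],[0,0,-1,0,0,0,-1],[0,0,-0.7,0,0,0,-1],[0,0,-0.3,0,0,0,-1],[0,-0.3,0,0,0,0,-1],[0.1,-0.6,0,0,0,0,-1],[0.15,-0.9,0,0,0,0,-1],[0.2,-0.9,0,0,0,0,-1],[0.2,-0.9,0,0,0,0,-1],[0.2,-0.9,0,0,0,0,-1],[0.2,-0.9,0,0,0,0,-1],[0.2,-0.9,0,0,0,0,-1],[0.2,-0.9,0,0,0,0,-1],[0.2,-0.9,0,0,0,0,-1],[0.1,-0.6,0,0,0,0,-1],[0.1,-0.4,0,0,0,0,-1],[0,-0.15,0,0,0,0,-1]],
])

```text
clock: 20.42
tcp_pos: [0.4164, -0.1741, 0.223]
tool_rot: [-2.221, -2.219, 0.001]
wrist_force: [0.7, 0.5, -1.8]
width: 0.0336
gripper_force: 30.0
```

Request:
arm_command([
  [[0,0,0,0,0,0,-1],[0,0,0.4,0,0,0,-1],[0,0,0.8,0,0,0,-1],[0,0,1,0,0,0,-1],[0,0,1,0,0,0,-1],[0,0,0.7,0,0,0,-1],[0,0,0.4,0,0,0,-1],[0,0,0.3,0,0,0,-1],[0,0,0.2,0,0,0,-1],[0,0,0.1,0,0,0,-1],[0,0,0.1,0,0,0,-1],[0,0,0.1,0,0,0,-1],[0,0,0.05,0,0,0,-1],[0,0,0.03,0,0,0,-1],[0,0,0,0,0,0,-1],[0,0,0,0,0,0,-1]],
])

```text
clock: 21.75
tcp_pos: [0.4182, -0.1748, 0.1207]
tool_rot: [2.221, 2.221, 0.0]
wrist_force: [-0.2, 0.3, -3.0]
width: 0.0337
gripper_force: 30.0
```

Request:
arm_command([
  [[0,0,0.03,0,0,0,-1],[0,0,0,0,0,0,-1],[0,0,0,0,0,0,-0.1],[0,0,0,0,0,0,0.2],[0,0,0,0,0,0,0.5],[0,0,0,0,0,0,0.5],[0,0,-0.4,0,0,0,0.5],[0,0,-0.9,0,0,0,0.5],[0,0,-1,0,0,0,0.5],[0,0,-1,0,0,0,0.5],[0,0,-0.7,0,0,0,0.5],[0,0.5,0,0,0,0,0.5],[0,0.9,0,0,0,0,0.5],[0.1,1,0,0,0,0,0.5],[0.1,1,0,0,0,0,0.5],[0.1,1,0,0,0,0,0.5],[0.1,1,0,0,0,0,0.5],[0,1,0,0,0,0,0.5],[0,0.9,0,0,0,0,0.5],[0,0.4,0,0,0,0,0.5]],
])

```text
clock: 23.42
tcp_pos: [0.574, -0.1662, 0.198]
tool_rot: [-2.219, -2.221, 0.0]
wrist_force: [-1.3, 0.4, -0.2]
width: 0.0703
gripper_force: 0.0
```

Request:
arm_command([
  [[0,0,0,0,0,0,0.5],[0,0,0,0,0,0,0.5],[0,0,0,0,0,0,0.5]],
])

```text
clock: 23.67
tcp_pos: [0.5714, -0.1667, 0.1996]
tool_rot: [-2.221, -2.22, 0.001]
wrist_force: [-0.3, -0.8, -0.4]
width: 0.0706
gripper_force: 0.0
```

```bash
python3 - <<'E'
from h import *
s=vision.grab_frame("scene");t=vision.grab_frame("top")
a=s["img"];cv2.imwrite("pics/s2raw.png",a)
cv2.imwrite("pics/c2.png",cv2.resize(a[120:270,110:310],None,fx=4,fy=4,interpolation=cv2.INTER_CUBIC))
E
```

```text
(no output)
```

View pics/c2.png

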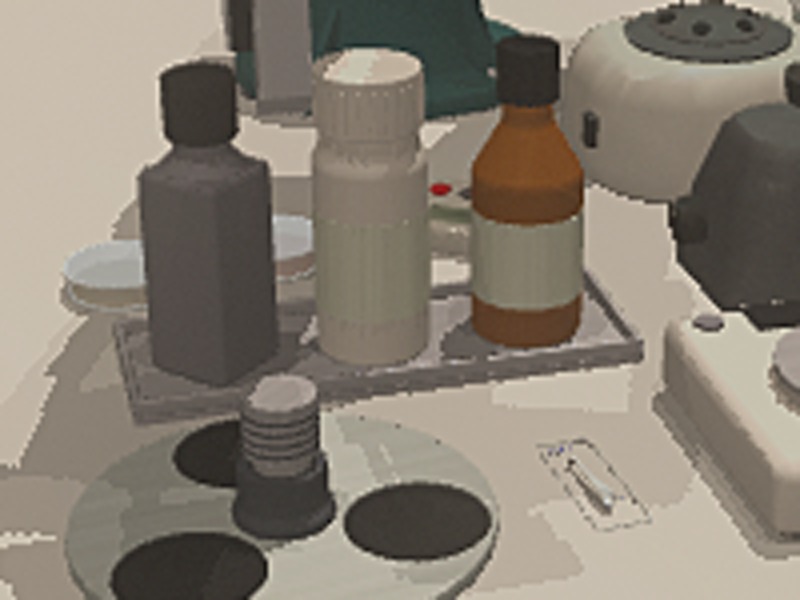

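All three bottles stand upright in the tray. The plunger head's top is centred at crop (283,393), and the slide has not moved.

```bash
python3 - <<'E'
from h import *
g=vision.grab_frame("scene")
print(ray(g,180.4,217.9,.066))
im=g["img"][215:290,110:250].astype(int);m=(im.max(2)<60).astype(np.uint8)
n,l,st,c=cv2.connectedComponentsWithStats(m)
for i in range(1,n):
    if st[i,4]>60: print(st[i],ray(g,c[i][0]+110,c[i][1]+215,.008))
E
```

```text
[ 0.57275788 -0.16518888]
[ 43  10  24  24 248] [ 0.51878325 -0.18802938]
[86 27 27 18 64] [ 0.59333327 -0.13049334]
[ 28  38  39  22 635] [ 0.60653535 -0.21136818]
```

Request:
arm_command([
  [[0,0,0.5,0,0,0,0.5],[0,0,1,0,0,0,0.5],[0,0,1,0,0,0,0.4],[0,0,1,0,0,0,0.4],[0,0,1,0,0,0,0.4],[0,0,1,0,0,0,0.4],[0,0,0.7,0,0,0,0.4],[0,0,0.4,0,0,0,0.4],[0,0,0.2,0,0,0,0.4],[0,0,0,0,0,0,0.4],[0,0,0,0,0,0,0.4],[0,0,0,0,0,0,0.4]],
])

```text
clock: 24.82
tcp_pos: [0.5729, -0.1672, 0.0653]
tool_rot: [2.22, 2.219, 0.002]
wrist_force: [0.7, -0.5, 0.3]
width: 0.0657
gripper_force: 0.0
```

Request:
arm_command([
  [[0.05,0,0.4,0,0,0,0.3],[0,0,0.5,0,0,0,0.2],[0,0,0.2,0,0,0,0.1],[0,0,0.1,0,0,0,0],[0,0,0,0,0,0,-0.2],[0,0,0,0,0,0,-0.25],[0,0,0,0,0,0,-0.3],[0,0,0,0,0,0,-1],[0,0,0,0,0,0,-1],[0,0,0,0,0,0,-1],[0,0,0,0,0,0,-1]],
])

```text
clock: 25.73
tcp_pos: [0.5724, -0.1659, 0.0402]
tool_rot: [2.221, 2.221, 0.0]
wrist_force: [0.2, -0.0, 0.7]
width: 0.0309
gripper_force: 30.0
```

Request:
arm_command([
  [[0,0,-0.2,0,0,0,-1],[0,0,-0.3,0,0,0,-1],[0,0,-0.5,0,0,0,-1],[0,0,-0.5,0,0,0,-1],[0,0,-0.8,0,0,0,-1],[0,0,-1,0,0,0,-1],[0,0,-1,0,0,0,-1],[0,0,-0.8,0,0,0,-1],[0,0,-0.4,0,0,0,-1],[0,0,0,0,0,0,-1],[0.4,0,0,0,0,0,-1],[0.7,0,0,0,0,0,-1],[0.9,0,0,0,0,0,-1],[1,0,0,0,0,0,-1],[1,0.1,0,0,0,0,-1],[1,0.1,0,0,0,0,-1],[1,0.1,0,0,0,0,-1],[1,0.1,0,0,0,0,-1],[1,0,0,0,0,0,-1],[1,0,0,0,0,0,-1]],
])

```text
clock: 27.4
tcp_pos: [0.5787, 0.0168, 0.1479]
tool_rot: [-2.218, -2.22, 0.003]
wrist_force: [-0.0, -0.0, -2.3]
width: 0.0312
gripper_force: 30.0
```

Request:
arm_command([
  [[1,0,0,0,0,0,-1],[1,0,0,0,0,0,-1],[1,0,0,0,0,0,-1],[0.7,0,0,0,0,0,-1],[0.4,0,0,0,0,0,-1],[0.1,0,0,0,0,0,-1],[0,0,0,0,0,0,-1],[0,0,0,0,0,0,-1],[0,0,0,0,0,0,-1]],
])

```text
clock: 28.15
tcp_pos: [0.5802, 0.0973, 0.1498]
tool_rot: [2.223, 2.22, -0.001]
wrist_force: [-0.8, 0.1, -1.0]
width: 0.0314
gripper_force: 30.0
```

```bash
python3 - <<'E'
from ov import *
im=cv2.resize(g["img"][120:270,240:400],None,fx=4,fy=4,interpolation=cv2.INTER_CUBIC)
circ(im,g,(.581,.0975),.05,.05,4,240,120)
cv2.imwrite("pics/c3.png",im);print(r.read_state()["tcp_pos"])
E
```

```text
narrow [ 0.5888 -0.116 ] [ 0.5946 -0.1142]
jar [ 0.5152 -0.1794] [ 0.5169 -0.1767]
square [ 0.6019 -0.2121] [ 0.606  -0.2115]
plunger [ 0.5719 -0.1694] [ 0.5721 -0.1639]
pan [0.5809 0.0975] slide [ 0.5697 -0.0354]
tray [[0.4626, 0.0266], [0.4646, -0.2202], [0.3741, -0.2198], [0.3714, 0.0257]] [ 0.4181 -0.097 ]
plate edge [[0.5645, -0.0785], [0.4813, -0.1748], [0.5644, -0.2581], [0.5162, -0.0985], [0.5187, -0.2365]]
[0.58028512 0.09728294 0.14987737]
```

View pics/c3.png

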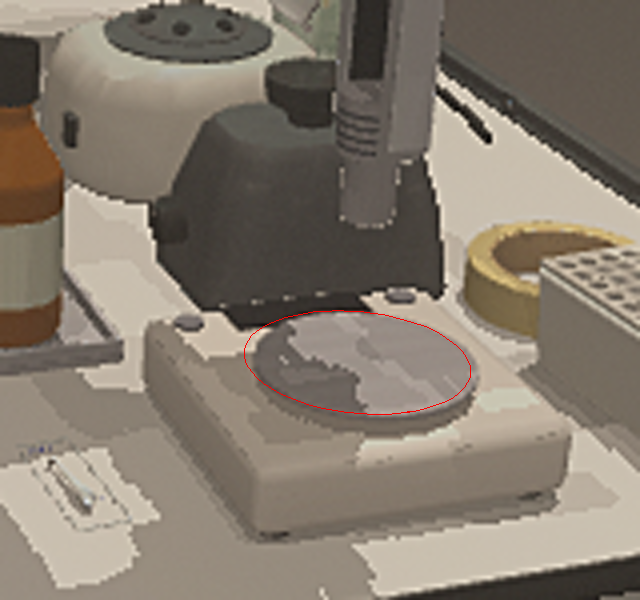

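The plunger is upright in the gripper, above the pan. The scene camera puts the pan about 2 mm further in +y, so I'll nudge 1 mm and lower.

Request:
arm_command([
  [[0.05,0.03,0.4,0,0,0,-1],[0,0,0.7,0,0,0,-1],[0,0,0.8,0,0,0,-1],[0,0,0.6,0,0,0,-1],[0,0,0.4,0,0,0,-1],[0,0,0.2,0,0,0,-1],[0,0,0.1,0,0,0,-1],[0,0,0.1,0,0,0,-1],[0,0,0.05,0,0,0,-1],[0,0,0,0,0,0,-1],[0,0,0,0,0,0,-1],[0,0,0,0,0,0,-1]],
])

```text
clock: 29.25
tcp_pos: [0.5811, 0.0993, 0.0835]
tool_rot: [2.221, 2.221, 0.001]
wrist_force: [-0.1, 0.6, -1.0]
width: 0.0313
gripper_force: 30.0
```

Request:
arm_command([
  [[0,0,0.04,0,0,0,-1],[0,0,0.02,0,0,0,-1],[0,0,0,0,0,0,-1],[0,0,0,0,0,0,-1]],
])

```text
clock: 29.58
tcp_pos: [0.581, 0.0992, 0.0822]
tool_rot: [2.221, 2.221, 0.001]
wrist_force: [-1.3, 0.7, 1.6]
width: 0.031
gripper_force: 30.0
```

Request:
arm_command([
  [[0,0,0,0,0,0,-0.2],[0,0,0,0,0,0,0],[0,0,0,0,0,0,0.2],[0,0,0,0,0,0,0.4],[0,0,-0.3,0,0,0,0.4],[0,0,-0.8,0,0,0,0.4],[0,0,-1,0,0,0,0.4],[0,0,-1,0,0,0,0.4],[0,0,-1,0,0,0,0.4],[0,0,-1,0,0,0,0.4],[0,0,-0.9,0,0,0,0.4],[-0.3,-0.2,0,0,0,0,0.4],[-0.6,-0.4,0,0,0,0,0.4],[-0.9,-0.5,0,0,0,0,0.4],[-1,-0.6,0,0,0,0,0.4],[-1,-0.6,0,0,0,0,0.4],[-1,-0.6,0,0,0,0,0.4],[-1,-0.6,0,0,0,0,0.4],[-1,-0.6,0,0,0,0,0.4],[-1,-0.6,0,0,0,0,0.4]],
])

```text
clock: 31.25
tcp_pos: [0.4841, -0.0581, 0.1995]
tool_rot: [-2.22, -2.219, 0.004]
wrist_force: [-0.7, 0.3, 0.3]
width: 0.0659
gripper_force: 0.0
```

Request:
arm_command([
  [[-1,-0.6,0,0,0,0,0.4],[-1,-0.6,0,0,0,0,0.4],[-1,-0.6,0,0,0,0,0.4],[-1,-0.6,0,0,0,0,0.4],[-0.9,-0.5,0,0,0,0,0.4],[-0.7,-0.4,0,0,0,0,0.4],[-0.3,-0.2,0,0,0,0,0.4],[0,0,0,0,0,0,0.4],[0,0,0,0,0,0,0.4],[0,0,0,0,0,0,0.4]],
])

```text
clock: 32.08
tcp_pos: [0.4166, -0.1741, 0.2011]
tool_rot: [-2.22, -2.221, -0.0]
wrist_force: [0.3, 0.2, 0.9]
width: 0.066
gripper_force: 0.0
```

```bash
python3 - <<'E'
from h import *
t=vision.grab_frame("top");s=vision.grab_frame("scene")
a=np.hstack([cv2.resize(s["img"][110:285,110:400],None,fx=1.9,fy=1.9),cv2.resize(t["img"][120:220,160:240],None,fx=3,fy=3)[:332]])
cv2.imwrite("pics/c4.png",a)
E
```

```text
Traceback (most recent call last):
ValueError: all the input array dimensions except for the concatenation axis must match exactly, but along dimension 0, the array at index 0 has size 332 and the array at index 1 has size 300
```

```bash
python3 - <<'E'
from h import *
t=vision.grab_frame("top");s=vision.grab_frame("scene")
a=np.hstack([cv2.resize(s["img"][110:285,110:400],(551,332)),cv2.resize(t["img"][120:220,160:235],(249,332))])
cv2.imwrite("pics/c4.png",a)
E
```

```text
(no output)
```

View pics/c4.png

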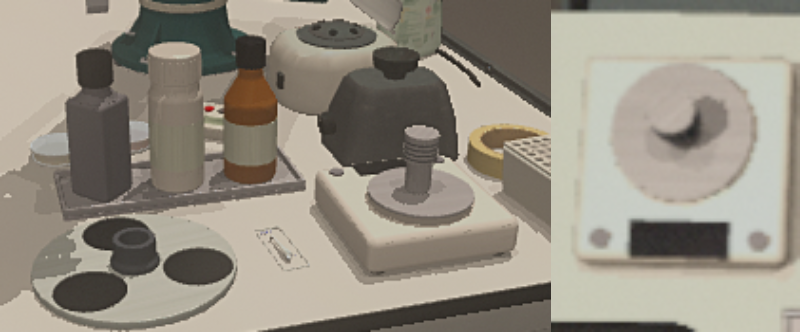

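The plunger stands centred on the pan and the three markings are clear, so I'll start putting the bottles back, square one first.

Request:
arm_command([
  [[0,0,0.4,0,0,0,0.4],[0,0,0.8,0,0,0,0.4],[0,0,0.9,0,0,0,0.4],[0,0,0.8,0,0,0,0.4],[0,0,0.5,0,0,0,0.4],[0,0,0.4,0,0,0,0.4],[0,0,0.2,0,0,0,0.4],[0,0,0,0,0,0,0.4],[0,0,0,0,0,0,0.1],[0,0,0,0,0,0,-0.2],[0,0,0,0,0,0,-0.3],[0,0,0,0,0,0,-1],[0,0,0,0,0,0,-1],[0,0,0,0,0,0,-1],[0,0,0,0,0,0,-1]],
])

```text
clock: 33.53
tcp_pos: [0.4171, -0.1749, 0.1222]
tool_rot: [2.221, 2.22, 0.001]
wrist_force: [1.2, 0.5, 1.2]
width: 0.0338
gripper_force: 30.0
```

```bash
python3 - <<'E'
from h import *
from scipy.optimize import minimize
g=vision.grab_frame("scene")
gray=g["img"].max(2).astype(np.uint8)
m=(gray<62).astype(np.uint8)*255
for n,c in(("N",(.5905,-.115)),("Q",(.6035,-.212))):
    u=uv(g,[*c,.008])[0]
    z=cv2.connectedComponents(m)[1];lab=z[int(u[1]),int(u[0])]
    if lab==0: print(n,"bg",gray[int(u[1]),int(u[0])]);continue
    cs,_=cv2.findContours((z==lab).astype(np.uint8),0,cv2.CHAIN_APPROX_NONE)
    e=cv2.fitEllipse(max(cs,key=len));print(n,e,ray(g,*e[0],.008), "exp",u)
E
```

```text
N bg 69
Q bg 64
```

Request:
arm_command([
  [[0,0,-0.3,0,0,0,-1],[0,0,-0.7,0,0,0,-1],[0,0,-1,0,0,0,-1],[0,0,-1,0,0,0,-1],[0,0,-1,0,0,0,-1],[0,0,-0.7,0,0,0,-1],[0,0,-0.3,0,0,0,-1],[0,0.3,0,0,0,0,-1],[-0.1,0.6,0,0,0,0,-1],[-0.15,0.9,0,0,0,0,-1],[-0.2,0.9,0,0,0,0,-1],[-0.2,0.9,0,0,0,0,-1],[-0.2,0.9,0,0,0,0,-1],[-0.2,0.9,0,0,0,0,-1],[-0.2,0.9,0,0,0,0,-1],[-0.2,0.9,0,0,0,0,-1],[-0.2,0.9,0,0,0,0,-1],[-0.2,0.7,0,0,0,0,-1],[-0.2,0.3,0,0,0,0,-1],[0,0.1,0,0,0,0,-1]],
])

```text
clock: 35.25
tcp_pos: [0.6009, -0.2161, 0.2188]
tool_rot: [-2.219, -2.218, 0.003]
wrist_force: [0.0, 0.9, -3.4]
width: 0.0332
gripper_force: 30.0
```

Request:
arm_command([
  [[0,0,0,0,0,0,-1],[0,0,0.4,0,0,0,-1],[0,0,0.8,0,0,0,-1],[0,0,1,0,0,0,-1],[0,0,1,0,0,0,-1],[0,0,0.7,0,0,0,-1],[0,0,0.4,0,0,0,-1],[0,0,0.2,0,0,0,-1],[0,0,0.1,0,0,0,-1],[0,0,0.1,0,0,0,-1],[0,0,0,0,0,0,-1],[0,0,0,0,0,0,-1],[0,0,0,0,0,0,-1]],
])

```text
clock: 36.33
tcp_pos: [0.6012, -0.216, 0.1288]
tool_rot: [2.22, 2.22, 0.001]
wrist_force: [-0.1, -1.4, -2.0]
width: 0.0336
gripper_force: 30.0
```

Request:
arm_command([
  [[0.1,0.06,0,0,0,0,-1],[0.1,0.05,0,0,0,0,-1],[0,0,0.08,0,0,0,-1],[0,0,0,0,0,0,-1],[0,0,0,0,0,0,-1],[0,0,0,0,0,0,-1]],
])

```text
clock: 36.83
tcp_pos: [0.6031, -0.2118, 0.1262]
tool_rot: [2.221, 2.221, 0.0]
wrist_force: [0.0, -0.3, -1.4]
width: 0.0332
gripper_force: 30.0
```

Request:
arm_command([
  [[0,0,0.04,0,0,0,-1],[0,0,0,0,0,0,-1],[0,0,0,0,0,0,-0.1],[0,0,0,0,0,0,0.2],[0,0,0,0,0,0,0.4],[0,0,0,0,0,0,0.6],[0,0,-0.4,0,0,0,0.6],[0,0,-0.9,0,0,0,0.6],[0,0,-1,0,0,0,0.6],[0,0,-1,0,0,0,0.6],[0,0,-0.7,0,0,0,0.6],[0.3,-0.5,0,0,0,0,0.6],[0.6,-0.9,0,0,0,0,0.6],[0.6,-1,0,0,0,0,0.6],[0.6,-1,0,0,0,0,0.6],[0.6,-1,0,0,0,0,0.6],[0.6,-1,0,0,0,0,0.6],[0.6,-1,0,0,0,0,0.6],[0.6,-1,0,0,0,0,0.6],[0.6,-0.9,0,0,0,0,0.6]],
])

```text
clock: 38.5
tcp_pos: [0.4358, -0.1092, 0.206]
tool_rot: [2.221, 2.22, 0.0]
wrist_force: [-0.0, 0.7, 0.4]
width: 0.0757
gripper_force: 0.0
```

Request:
arm_command([
  [[0.5,-0.6,0,0,0,0,0.6],[0.15,-0.3,0,0,0,0,0.6],[0,0,0,0,0,0,0.6],[0,0,0,0,0,0,0.6],[0,0,0,0,0,0,0.6]],
])

```text
clock: 38.92
tcp_pos: [0.4196, -0.0972, 0.2054]
tool_rot: [2.222, 2.22, 0.0]
wrist_force: [-0.5, 0.2, -0.6]
width: 0.0753
gripper_force: 0.0
```

Jar: descend 88 mm to about 0.1175.

Request:
arm_command([
  [[0.02,-0.06,0.4,0,0,0,0.6],[0,0,0.8,0,0,0,0.6],[0,0,0.9,0,0,0,0.6],[0,0,0.9,0,0,0,0.6],[0,0,0.7,0,0,0,0.6],[0,0,0.4,0,0,0,0.6],[0,0,0.2,0,0,0,0.6],[0,0,0.05,0,0,0,0.6],[0,0,0,0,0,0,0.4],[0,0,0,0,0,0,0.2],[0,0,0,0,0,0,0.1],[0,0,0,0,0,0,-1],[0,0,0,0,0,0,-1],[0,0,0,0,0,0,-1],[0,0,0,0,0,0,-1]],
])

```text
clock: 40.17
tcp_pos: [0.4182, -0.0965, 0.1191]
tool_rot: [2.22, 2.22, 0.001]
wrist_force: [-0.5, -0.3, 3.0]
width: 0.0513
gripper_force: 30.0
```

Request:
arm_command([
  [[0,0,-0.3,0,0,0,-1],[0,0,-0.7,0,0,0,-1],[0,0,-1,0,0,0,-1],[0,0,-1,0,0,0,-1],[0,0,-1,0,0,0,-1],[0,0,-0.7,0,0,0,-1],[0,0,-0.3,0,0,0,-1],[-0.2,0.2,0,0,0,0,-1],[-0.4,0.5,0,0,0,0,-1],[-0.6,0.7,0,0,0,0,-1],[-0.6,0.8,0,0,0,0,-1],[-0.6,0.8,0,0,0,0,-1],[-0.6,0.7,0,0,0,0,-1],[-0.55,0.6,0,0,0,0,-1],[-0.3,0.4,0,0,0,0,-1],[-0.2,0.2,0,0,0,0,-1],[0,0,0,0,0,0,-1],[0,0,0,0,0,0,-1]],
])

```text
clock: 41.67
tcp_pos: [0.5152, -0.177, 0.2175]
tool_rot: [-2.22, -2.22, 0.001]
wrist_force: [-0.7, 0.3, -2.6]
width: 0.0513
gripper_force: 30.0
```

Request:
arm_command([
  [[0,0,0,0,0,0,-1],[0,0,0.4,0,0,0,-1],[0,0,0.8,0,0,0,-1],[0,0,1,0,0,0,-1],[0,0,1,0,0,0,-1],[0,0,0.7,0,0,0,-1],[0,0,0.4,0,0,0,-1],[0,0,0.2,0,0,0,-1],[0,0,0.1,0,0,0,-1],[0,0,0.1,0,0,0,-1],[0,0,0,0,0,0,-1],[0,0,0,0,0,0,-1],[0,0,0,0,0,0,-1]],
])

```text
clock: 42.75
tcp_pos: [0.5162, -0.1776, 0.1252]
tool_rot: [2.22, 2.22, 0.001]
wrist_force: [0.7, 0.6, -2.6]
width: 0.0516
gripper_force: 30.0
```

Request:
arm_command([
  [[-0.02,0,0.08,0,0,0,-1],[0,0,0.02,0,0,0,-1],[0,0,0,0,0,0,-1],[0,0,0,0,0,0,-1],[0,0,0,0,0,0,-1]],
])

```text
clock: 43.17
tcp_pos: [0.5162, -0.1781, 0.1231]
tool_rot: [2.221, 2.22, 0.001]
wrist_force: [-1.0, 0.0, 1.9]
width: 0.0514
gripper_force: 30.0
```

Request:
arm_command([
  [[0,0,0,0,0,0,0.2],[0,0,0,0,0,0,0.4],[0,0,0,0,0,0,0.6],[0,0,0,0,0,0,0.6],[0,0,-0.4,0,0,0,0.6],[0,0,-0.9,0,0,0,0.6],[0,0,-1,0,0,0,0.6],[0,0,-1,0,0,0,0.6],[0,0,-0.7,0,0,0,0.6],[0.4,-0.3,0,0,0,0,0.6],[0.8,-0.5,0,0,0,0,0.6],[1,-0.6,0,0,0,0,0.6],[1,-0.6,0,0,0,0,0.6],[1,-0.6,0,0,0,0,0.6],[1,-0.6,0,0,0,0,0.6],[1,-0.6,0,0,0,0,0.6],[1,-0.6,0,0,0,0,0.6],[0.6,-0.4,0,0,0,0,0.5],[0.15,-0.1,0,0,0,0,0.5],[0,0,0,0,0,0,0.4]],
])

```text
clock: 44.83
tcp_pos: [0.4172, -0.0182, 0.2021]
tool_rot: [2.22, 2.223, -0.0]
wrist_force: [0.2, -0.5, 0.6]
width: 0.0676
gripper_force: 0.0
```

Request:
arm_command([
  [[0,0,0,0,0,0,0.4],[0,0,0,0,0,0,0.4],[0,0,0,0,0,0,0.4]],
])

```text
clock: 45.08
tcp_pos: [0.4181, -0.0195, 0.202]
tool_rot: [-2.223, -2.22, 0.001]
wrist_force: [0.4, 0.2, -0.3]
width: 0.0657
gripper_force: 0.0
```

Narrow bottle: descend 80 mm.

Request:
arm_command([
  [[0.02,0,0.4,0,0,0,0.4],[0,0,0.8,0,0,0,0.4],[0,0,0.9,0,0,0,0.4],[0,0,0.8,0,0,0,0.4],[0,0,0.6,0,0,0,0.4],[0,0,0.4,0,0,0,0.4],[0,0,0.1,0,0,0,0.4],[0,0,0,0,0,0,0],[0,0,0,0,0,0,-0.2],[0,0,0,0,0,0,-0.3],[0,0,0,0,0,0,-0.4],[0,0,0,0,0,0,-1],[0,0,0,0,0,0,-1],[0,0,0,0,0,0,-1],[0,0,0,0,0,0,-1]],
])

```text
clock: 46.33
tcp_pos: [0.4182, -0.0184, 0.1228]
tool_rot: [2.221, 2.22, 0.001]
wrist_force: [0.3, 0.3, 2.0]
width: 0.0295
gripper_force: 30.0
```

Request:
arm_command([
  [[0,0,-0.3,0,0,0,-1],[0,0,-0.7,0,0,0,-1],[0,0,-1,0,0,0,-1],[0,0,-1,0,0,0,-1],[0,0,-1,0,0,0,-1],[0,0,-0.7,0,0,0,-1],[0,0.2,-0.3,0,0,0,-1],[-0.2,0.4,0,0,0,0,-1],[-0.4,0.7,0,0,0,0,-1],[-0.5,0.9,0,0,0,0,-1],[-0.5,0.9,0,0,0,0,-1],[-0.5,0.9,0,0,0,0,-1],[-0.5,0.9,0,0,0,0,-1],[-0.5,0.9,0,0,0,0,-1],[-0.5,0.8,0,0,0,0,-1],[-0.4,0.7,0,0,0,0,-1],[-0.4,0.6,0,0,0,0,-1],[-0.3,0.4,0,0,0,0,-1],[-0.1,0.2,0,0,0,0,-1],[0,0.1,0,0,0,0,-1]],
])

```text
clock: 48.0
tcp_pos: [0.5898, -0.1148, 0.2206]
tool_rot: [-2.221, -2.219, 0.002]
wrist_force: [-0.6, 0.5, -1.9]
width: 0.0293
gripper_force: 30.0
```

Request:
arm_command([
  [[0,0,0,0,0,0,-1],[0,0,0.4,0,0,0,-1],[0,0,0.8,0,0,0,-1],[0,0,1,0,0,0,-1],[0,0,1,0,0,0,-1],[0,0,0.7,0,0,0,-1],[0,0,0.4,0,0,0,-1],[0,0,0.2,0,0,0,-1],[0,0,0.1,0,0,0,-1],[0,0,0.1,0,0,0,-1],[0,0,0,0,0,0,-1],[0,0,0,0,0,0,-1],[0,0,0,0,0,0,-1]],
])

```text
clock: 49.08
tcp_pos: [0.5902, -0.1145, 0.1293]
tool_rot: [2.221, 2.22, 0.001]
wrist_force: [-0.4, -0.7, -1.2]
width: 0.0291
gripper_force: 30.0
```

Request:
arm_command([
  [[0,0,0.08,0,0,0,-1],[0,0,0.02,0,0,0,-1],[0,0,0,0,0,0,-1],[0,0,0,0,0,0,-1],[0,0,0,0,0,0,-1]],
])

```text
clock: 49.5
tcp_pos: [0.5901, -0.1145, 0.1268]
tool_rot: [2.221, 2.22, 0.001]
wrist_force: [-0.1, -0.9, 1.5]
width: 0.029
gripper_force: 30.0
```

Request:
arm_command([
  [[0,0,0,0,0,0,-0.3],[0,0,0,0,0,0,-0.1],[0,0,0,0,0,0,0.2],[0,0,0,0,0,0,0.4],[0,0,-0.4,0,0,0,0.4],[0,0,-0.9,0,0,0,0.4],[0,0,-1,0,0,0,0.4],[0,0,-1,0,0,0,0.4],[0,0,-1,0,0,0,0.4],[0,0,-1,0,0,0,0.4],[0,0,-0.7,0,0,0,0.4],[-0.4,-0.5,0,0,0,0,0.4],[-0.8,-0.9,0,0,0,0,0.4],[-0.96,-1,0,0,0,0,0.4],[-0.96,-1,0,0,0,0,0.4],[-0.96,-1,0,0,0,0,0.4],[-0.96,-1,0,0,0,0,0.4],[-0.96,-1,0,0,0,0,0.4],[-0.96,-1,0,0,0,0,0.4],[-0.96,-1,0,0,0,0,0.4]],
])

```text
clock: 51.17
tcp_pos: [0.4194, -0.2735, 0.2454]
tool_rot: [-2.221, -2.22, 0.001]
wrist_force: [-0.2, 0.5, -0.4]
width: 0.0657
gripper_force: 0.0
```

Request:
arm_command([
  [[-0.96,-1,0,0,0,0,0.4],[-0.96,-1,0,0,0,0,0.4],[-0.96,-1,0,0,0,0,0.4],[-0.96,-1,0,0,0,0,0.4],[-0.96,-1,0,0,0,0,0.4],[-0.96,-1,0,0,0,0,0.4],[-0.96,-1,0,0,0,0,0.4],[-0.96,-1,0,0,0,0,0.4],[-0.96,-1,0,0,0,0,0.4],[-0.96,-1,0,0,0,0,0.4],[-0.96,-1,0,0,0,0,0.4],[-0.96,-1,0,0,0,0,0.4],[-0.5,-0.5,0,0,0,0,0.4],[0,0,0,0,0,0,0.4],[0,0,0,0,0,0,0.4],[0,0,0,0,0,0,0.4]],
])

```text
clock: 52.5
tcp_pos: [0.1723, -0.5121, 0.2462]
tool_rot: [-2.221, -2.222, -0.002]
wrist_force: [-0.3, 0.2, -0.0]
width: 0.0657
gripper_force: 0.0
```

```bash
python3 - <<'E'
from h import *
t=vision.grab_frame("top")["img"];s=vision.grab_frame("scene")["img"]
t0=cv2.imread("pics/top0.png");s0=cv2.imread("pics/scene0.png")
c=lambda im,y0,y1,x0,x1:cv2.resize(im[y0:y1,x0:x1],(390,290),interpolation=cv2.INTER_CUBIC)
cv2.imwrite("pics/fin.png",np.vstack([np.hstack([c(s0,140,290,100,300),c(s,140,290,100,300)]),np.hstack([c(t0,118,218,240,375),c(t,118,218,240,375)])]))
# template shift of caps before/after
T=lambda a,b,x,y,w,h:cv2.phaseCorrelate(a[y:y+h,x:x+w].mean(2),b[y:y+h,x:x+w].mean(2),cv2.createHanningWindow((w,h),cv2.CV_64F))
for n,x,y,w,h in(("N",276,132,34,44),("J",304,166,40,44),("Q",318,126,38,44)):print("top",n,T(t0,t,x,y,w,h))
for n,x,y,w,h in(("N",190,160,46,100),("J",145,148,40,40),("Q",126,170,54,106)):print("scene",n,T(s0,s,x,y,w,h))
E
```

```text
top N ((-0.06062367352688014, 0.7814791885482215), 0.9955547391464015)
top J ((0.010482059069502725, 0.5601631583896811), 0.9694989165869352)
top Q ((-0.45411240457700686, 0.7761490944392229), 0.9592873887800611)
scene N ((0.016906457587062107, 0.07032418520176265), 0.9388974967064325)
scene J ((0.026113138626385535, -0.06815651756198804), 0.9239545889729022)
scene Q ((0.2075321307932647, -0.2288648860769129), 0.9214102692077524)
```

View pics/fin.png

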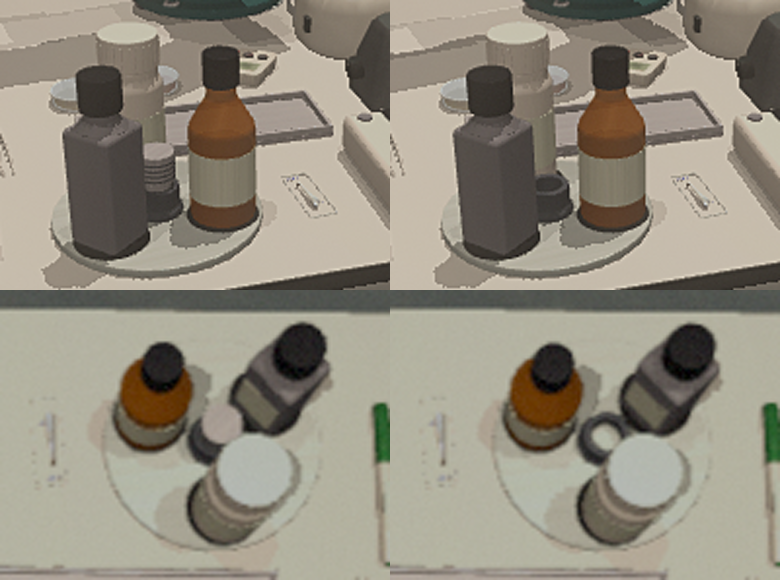

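In the before/after pairs all three bottles are back upright within about 1 mm, the sleeve is empty, and the slide has not moved. I'm handing in the job.

```bash
python3 -c "
from rig import r
print(r.finish_job())"
```

```text
the job is handed in; nothing more can be done
None
```

I handed the job in at about 53 s: the plunger stands upright on the middle of the balance pan, all three bottles are back upright within about 1–2 mm of where they stood, and the slide was not touched.

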